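Set the stop collar of the dough press level with its pointer

TASK

The dough press on the board has a knurled stop collar on an upright threaded post, and next to it a pointer that the cook has already set to the thickness wanted. Spin the collar up its thread until its flat top face is level with the pointer's flat top face, to within 3 mm, and let go. Do not shift the pointer, and leave the other things on the board where they are.

Things in the scene. Friction and masses are not known exactly. Their poses are not given: they have to be found in the camera images.
- press: Dough press fixed to the board: dark steel base 140 mm (x) by 360 mm (y, -240 to +120) by 14 mm; origin at board level under the threaded post's axis, z up. Round press plate 124 mm wide, 48 high at y -135; rigid press arm propped open from y -215, leaning to -y, about 270 mm high; gauge upright 16 by 10 mm, 122 high, at y +98. Within 60 mm of the post only post and collar rise above 26 mm.
- post_top (a point): Tip of the upright threaded steel post, 17 mm in diameter, on its axis, 117 mm above the board. It sticks up 25 to 32 mm through the collar at the start: keep the gripper's palm above it.
- collar_top (a point): Centre of the flat top face of the knurled steel collar, on the post's axis: a ring 54 mm in diameter, 30 mm high, all of it below this point. Turned counter-clockwise seen from above it climbs the post, 24 mm a turn (3.82 mm per rad). It starts 85 to 92 mm above the board, at least 9 mm below the pointer. Turning takes about 0.06 N m; it stays where it is left.
- collar (a joint): Turn of the collar on its thread in rad, growing counter-clockwise seen from above, as the collar rises; range -0.8 to 8.0. At 0 its top face is 85 mm above the board.
- pointer_tip (a point): Tip of the pointer at the level of its flat top face: a bare steel plate 5 mm thick, 24 mm wide, tapering to a point, lying level and pointing at the post from the gauge upright at +y of the press; tip 62 mm from the post axis, 101 to 108 mm above the board. Held on the upright by stiff friction (8 N).
- scraper: Bystander: stainless bench scraper lying flat, 105 by 150 mm blade with a 22 mm tube handle along one edge, beyond the press from the robot; origin at board level under its middle.
- spoons: Bystander: red plastic measuring spoons on a ring, fanned out flat, about 130 mm long, 12 mm high; origin at board level at the ring end, spoons towards +x.
- prep_bowl: Bystander: white ceramic prep bowl 124 mm across, 55 mm high; origin under its centre.
- canister: Bystander: closed steel canister 104 mm across, 158 mm high with its lid knob; origin under its centre, 285 to 315 mm from the post, on the gauge's side.
- ramekin: Bystander: small blue ceramic cup 84 mm across, 45 mm high, beside the gauge end of the press, 175 to 195 mm from the post; origin under its centre.
- pepper_mill: Bystander: dark wooden pepper mill 58 mm across, 190 mm high, near the robot on its right; origin under its centre.

How it is judged:
At the end, for the whole second after the job is handed in: The collar's top face is within 3 mm in height of the pointer's top face, and the collar is let go and at rest (z of collar_top in the frame of pointer_tip between -0.003 and 0.003 m and velocity of joint collar between -0.05 and 0.05 rad/s); the robot touches nothing.
It fails at once if the pointer is shifted more than 2 mm (distance of pointer_tip from where it was at the start of the episode above 0.002 m).
It fails at once if a thing standing on the board is shifted more than 20 mm (distance of any of scraper, spoons, prep_bowl, canister, ramekin, pepper_mill from where it was at the start of the episode above 0.02 m).
It also fails if it takes over 58 s, if anything falls off the work surface, if the arm or the gripper's body presses on something with over 40 N, if the wrist force passes 120 N, or if a joint passes its speed limit or range.

ROBOT

A 6-joint arm with a two-finger parallel gripper is mounted at the origin on the work surface. World frame = base frame: x ahead of the robot, y to its left, z up, the work surface at z = 0. Lengths are in m, angles in rad, forces in N, time in s.
With the tool pointing down it reaches from about 0.425 to 0.925 m from the base axis. Payload 12.5 kg.
Tool frame: the origin (TCP) lies midway between the tips of the shut fingers; the grasp point (between the pads) lies 19 mm behind it; z points along the fingers, y is the direction in which the jaws open and shut (so a half turn about z gives the same grasp; the last joint's range is limited). The gripper opens to 85 mm and grips with 20 to 120 N. Pads are 22 mm wide; open, the fingers measure 114 mm over their backs; the gripper's body (76 mm by 85 mm) begins 54 mm behind the grasp point. The pads swing forward as they close: fully open they stand 13 mm farther back than shut.
Start: joints at [1.139, 0.491, 1.559, -0, 1.092, -0.106], TCP at [0.2, 0.592, 0.231] pointing down, gripper open.
Joint ranges: [-3.1, 3.1], [-0.84, 2.19], [0.05, 2.79], [-1.13, 4.28], [0.06, 2.93], [-2.69, 2.69]. Speed limits (rad/s): [2.22, 2.22, 2.79, 3.14, 3.14, 3.14].

INTERFACE

Orientations are given as a 3x3 rotation matrix whose columns are the frame's x, y, z axes.
In Python, from rig import arm gives the robot as it stands.
- The arm moves only by the shell command python3 -m creep 'ROWS' [OPENING] [FORCE]. ROWS is JSON, a list of rows, each a list of 6 numbers: the shift along the tool's x, y, z in m, then the turn, a rotation vector about the tool's x, y, z in rad. A call has 1 to 8 rows; each row is the pose to reach, as a shift and turn from the pose measured when the call began, along the tool's axes at that moment; what a row does not reach only later rows make up. A row lasts 1/10 s, in which the tool goes at most 50 mm and 8.59 degrees, less where a joint would pass 70% of its speed; a pose out of reach is approached as far as the arm can. A call with a gripper value outside its range is refused whole. OPENING is the gripper's target within -1 to 1 (shut at 1, half-way at 0, fully open at -1), set as the call begins (- or left out, the last holds). The fingers move at their own pace and stop on an object; FORCE is the grip in N (left out, the last holds). Time passes only in rows, so rows that repeat a pose let the fingers close. It gives the time, the measured TCP pose, the force and the opening at its end, in the units of the state.
- arm.read_state(): the state, without advancing time (a new reading comes with each control period).
- arm.snapshot(name): name is "scene" or "top" or "wrist"; returns the picture (420x560x3 uint8, red, green, blue); there is no depth.
- arm.camera_params(name): a dict with "fovy" (degrees; the focal length in pixels is half the picture's height over the tangent of half this angle, whatever the lens; pixels are square), "cx", "cy" (the principal point, pixels), "k1" (the pictures are not rectified: a ray, as slopes to the right and down, at radius r is drawn at 1 + k1 r^2 times it, then the intrinsics apply), "world_to_cam" (4x4, takes a point from world to camera coordinates); the wrist camera has in their place "T_tool_cam" (4x4, takes a point from camera to tool coordinates, whose origin is the TCP and whose axes are the flange's). Camera axes: x right, y down, z forward; pixel columns grow to the right and rows downward; lengths in m; the calibration is good to about 2 mm. A picture is of the moment at which its call begins: read the wrist's pose just before it. camera_params takes no time and is no camera call.
- arm.hand_in(): hands the job in, once; it reports no verdict.
Trained networks look in the newest picture that a camera, given by its name, has taken for a name from the list of things; names that differ only in an ending like _2 or _b are one class to them, and where a whole thing is asked for, a point or a joint stands for the part that bears it (a point fixed in the world has none). Each returns a list of dicts, best first, with "score" (0 to 1); they miss things now and then, are a little off and sometimes report something else, mostly with a low value. They report only what shows in the picture. A call takes as long as a camera call.
- arm.recognise(camera, target): "point" ([x, y, z] in m, in world coordinates, good to about 4 mm: the middle of the surface that is visible of it).
The state is a dict: "time_s": time; "joints": joint angles; "qd": joint speeds; "joint_torque": joint torques, N m; "eef_pos": TCP position; "tcp_rot": TCP orientation; "force": force on the tool from outside, world axes, zero at the start; "torque": the same for the moment, N m; "opening": opening from 0.0 (shut) to 1.0 (fully open).
Only numpy, scipy, OpenCV 4.12 (cv2) and the standard library are available. Lean on these libraries where they do the work, as an engineer would, in place of code of your own. Each camera call takes 0.05 s, during which the arm holds its last target.

## Working session

There is one attempt and no reset: what is moved stays moved. The work goes in short steps, Python scripts to look and compute and a shell command to move; the robot and the scene stay as the last step left them, time stands still between calls to the robot, and variables do not carry over. Pictures are saved under pics/ and viewed, and the job is handed in when it is done.

```bash
mkdir -p pics; ls
cat > h.py <<'E'
import numpy as np, cv2
from rig import arm
def snap(cam,name):
    s=arm.read_state(); im=arm.snapshot(cam); cv2.imwrite(f'pics/{name}.png',im[:,:,::-1]); return s,im
def wcam(cam,s=None):
    p=arm.camera_params(cam)
    if 'world_to_cam' in p: return p,np.array(p['world_to_cam'])
    T=np.eye(4);T[:3,:3]=s['tcp_rot'];T[:3,3]=s['eef_pos']
    return p,np.linalg.inv(T@np.array(p['T_tool_cam']))
def f(p): return 210/np.tan(np.radians(p['fovy'])/2)
def proj(cam,X,s=None):
    p,W=wcam(cam,s); c=W[:3,:3]@np.array(X)+W[:3,3]; u=c[:2]/c[2]; u=u*(1+p['k1']*(u@u)); return f(p)*u+[p['cx'],p['cy']]
def ray(cam,px,s=None):
    p,W=wcam(cam,s); d=(np.array(px,float)-[p['cx'],p['cy']])/f(p); u=d.copy()
    for _ in range(30): u=d/(1+p['k1']*(u@u))
    R=W[:3,:3]; return -R.T@W[:3,3], R.T@np.array([u[0],u[1],1])
def atz(cam,px,z,s=None):
    o,d=ray(cam,px,s); return o+d*(z-o[2])/d[2]
E
python3 - <<'E'
from h import *
np.set_printoptions(precision=4,suppress=True)
for c in ['scene','top','wrist']: snap(c,c+'0')
for t in ['press','post_top','collar_top','pointer_tip','scraper','prep_bowl','canister','ramekin','pepper_mill','spoons']:
  for c in ['scene','top']:
    print(t,c,[(np.round(r['point'],4),round(r['score'],2)) for r in arm.recognise(c,t)[:2]])
for c in ['scene','top']:
    p,W=wcam(c); print(c,-W[:3,:3].T@W[:3,3],W[2,:3],f(p))
print(arm.camera_params('wrist'))
s=arm.read_state();print(s['time_s'],s['tcp_rot'],s['opening'],s['force'])
E
```

```text
pics
press scene [(array([ 0.5671, -0.0903,  0.0112]), 0.84)]
press top [(array([ 0.548 , -0.0803,  0.0124]), 0.71)]
post_top scene [(array([ 0.5658, -0.0851,  0.0146]), 0.76)]
post_top top [(array([ 0.5461, -0.0832,  0.0141]), 0.64)]
collar_top scene [(array([ 0.5641, -0.0065,  0.0883]), 0.77)]
collar_top top [(array([0.5696, 0.0028, 0.0885]), 0.54), (array([0.5616, 0.2821, 0.1382]), 0.2)]
pointer_tip scene [(array([0.5747, 0.0906, 0.1075]), 0.53)]
pointer_tip top []
scraper scene [(array([ 0.7147, -0.0317,  0.0119]), 0.74), (array([ 0.6847, -0.1608,  0.0236]), 0.44)]
scraper top [(array([ 0.7144, -0.0318,  0.0084]), 0.71)]
prep_bowl scene [(array([ 0.6857, -0.1622,  0.0255]), 0.74)]
prep_bowl top [(array([ 0.6938, -0.1803,  0.0281]), 0.86)]
canister scene [(array([0.5777, 0.268 , 0.1277]), 0.89)]
canister top [(array([0.561 , 0.2823, 0.1376]), 0.78)]
ramekin scene [(array([0.5789, 0.1963, 0.0212]), 0.74)]
ramekin top [(array([0.5822, 0.1948, 0.0042]), 0.73)]
pepper_mill scene [(array([ 0.3542, -0.4382,  0.1316]), 0.77)]
pepper_mill top [(array([ 0.3441, -0.4139,  0.1369]), 0.81), (array([ 0.5451, -0.0827,  0.0141]), 0.44)]
spoons scene [(array([0.7545, 0.1675, 0.0005]), 0.72)]
spoons top [(array([0.7543, 0.1645, 0.0056]), 0.94)]
scene [ 0.9337 -0.6247  1.2371] [-0.2706  0.4613 -0.845 ] 399.321986470177
top [ 0.475  -0.0139  1.2702] [ 0.0769  0.0037 -0.997 ] 400.4631894086139
{'fovy': 66.81015485993646, 'cx': 277.3638278435505, 'cy': 214.17604930757534, 'k1': -0.03583045878313803, 'T_tool_cam': array([[-0.0014, -0.9576, -0.2882,  0.0733],
       [ 1.    , -0.0017,  0.0009,  0.0001],
       [-0.0014, -0.2882,  0.9576, -0.1421],
       [ 0.    ,  0.    ,  0.    ,  1.    ]])}
1.15 [[-0.9474  0.3201  0.    ]
 [ 0.3201  0.9474  0.0001]
 [ 0.      0.0001 -1.    ]] 1.0006312648572766 [-0.4106 -0.9219 -0.6052]
```

View pics/scene0.png

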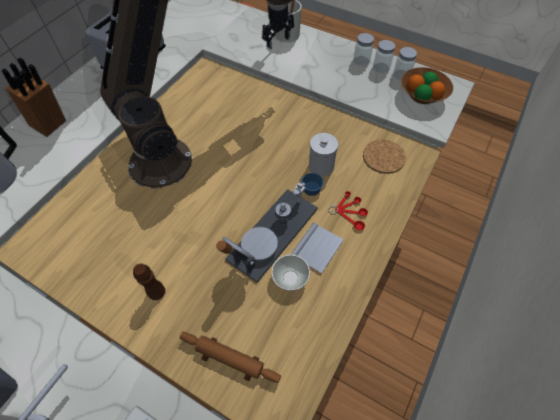

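View pics/top0.png

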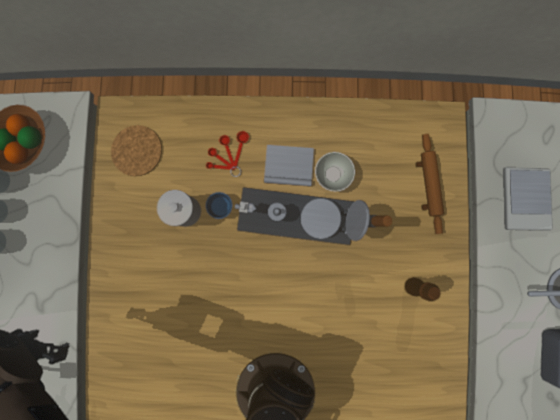

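View pics/wrist0.png

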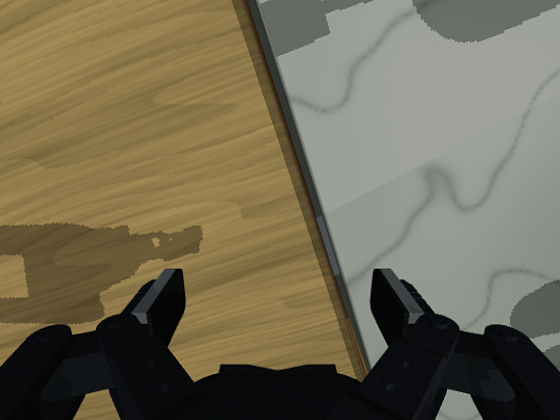

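The pictures show the press around (275,215) in the top view, with the collar at about (277,211), the gauge at (245,207), the canister at (175,208) and the ramekin at (219,206). These agree with the networks' points. I'll move the wrist camera to an oblique view from the robot's side.

```bash
cat >> h.py <<'E'
from scipy.spatial.transform import Rotation as Rn
def pose(yaw,tilt=0):
    # tool x heading yaw (deg), pointing down, then tilt about tool y
    c,s_=np.cos(np.radians(yaw)),np.sin(np.radians(yaw))
    R=np.array([[c,s_,0],[s_,-c,0],[0,0,-1.]])
    return R@Rn.from_euler('y',tilt,degrees=True).as_matrix()
def rel(P,R):
    s=arm.read_state(); R0=np.array(s['tcp_rot'])
    return np.round(np.r_[R0.T@(np.array(P)-s['eef_pos']),Rn.from_matrix(R0.T@R).as_rotvec()],4).tolist()
E
python3 -c "
from h import *
print(rel([.484,.03,.214],pose(180,-30)))"
```

```text
[-0.449, -0.4417, 0.0173, -0.0852, -0.5189, -0.3183]
```

```bash
python3 -m creep '[[-0.45,-0.44,0,0,0,-0.32],[-0.45,-0.44,0,0,0,-0.32],[-0.45,-0.44,0,0,0,-0.32],[-0.45,-0.44,0,0,0,-0.32],[-0.45,-0.44,0,0,0,-0.32],[-0.45,-0.44,0,0,0,-0.32],[-0.45,-0.44,0,0,0,-0.32],[-0.45,-0.44,0,0,0,-0.32]]' 
python3 -c "
from h import *
print(rel([.484,.03,.214],pose(180,-30)))"
```

```text
time_s: 1.95
eef_pos: [0.3817, 0.2347, 0.2316]
tcp_rot: [[-1.0, 0.006, 0.001], [0.006, 1.0, 0.0], [-0.001, 0.0, -1.0]]
force: [0.6, -0.5, 0.3]
opening: 1.0
[-0.1035, -0.2041, 0.0176, -0.0011, -0.5228, -0.0055]
```

```bash
python3 -m creep '[[-0.1,-0.2,0.018,0,-0.52,0],[-0.1,-0.2,0.018,0,-0.52,0],[-0.1,-0.2,0.018,0,-0.52,0],[-0.1,-0.2,0.018,0,-0.52,0],[-0.1,-0.2,0.018,0,-0.52,0],[-0.1,-0.2,0.018,0,-0.52,0]]' 0.2
python3 - <<'E'
from h import *
s,im=snap('wrist','w1'); print(s['opening'],s['joints'],s['time_s'])
for t in ['collar_top','pointer_tip']:
    print(t,[(np.round(r['point'],4),round(r['score'],2),proj('wrist',r['point'],s)) for r in arm.recognise('wrist',t)[:2]])
E
```

```text
time_s: 2.55
eef_pos: [0.4813, 0.0318, 0.2137]
tcp_rot: [[-0.867, 0.008, 0.499], [0.007, 1.0, -0.004], [-0.499, -0.0, -0.867]]
force: [0.1, 0.0, -0.2]
opening: 0.402
0.4015361571791307 [-0.09375493  0.19124742  2.23255214  0.214068    0.20180922 -1.8549354 ] 2.55
collar_top [(array([0.5457, 0.0067, 0.0876]), 0.79, array([250.3165613 , 194.46326831]))]
pointer_tip [(array([0.5638, 0.0962, 0.1068]), 0.91, array([348.47025772, 222.62829116])), (array([ 0.5364, -0.08  ,  0.017 ]), 0.39, array([171.35450984, 142.78217893]))]
```

View pics/w1.png

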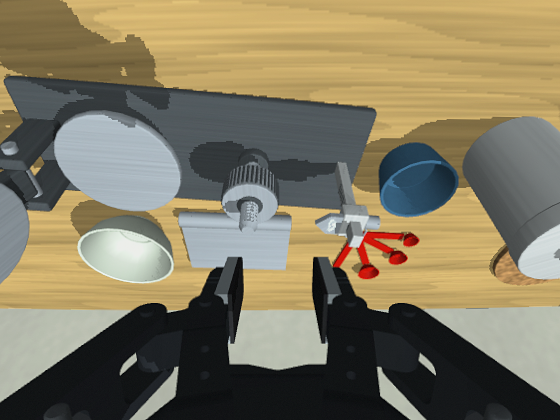

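```bash
python3 -c "
import cv2
im=cv2.imread('pics/w1.png')[150:250,210:370]; cv2.imwrite('pics/w1z.png',cv2.resize(im,None,fx=5,fy=5,interpolation=cv2.INTER_CUBIC))"
```

```text
(no output)
```

View pics/w1z.png

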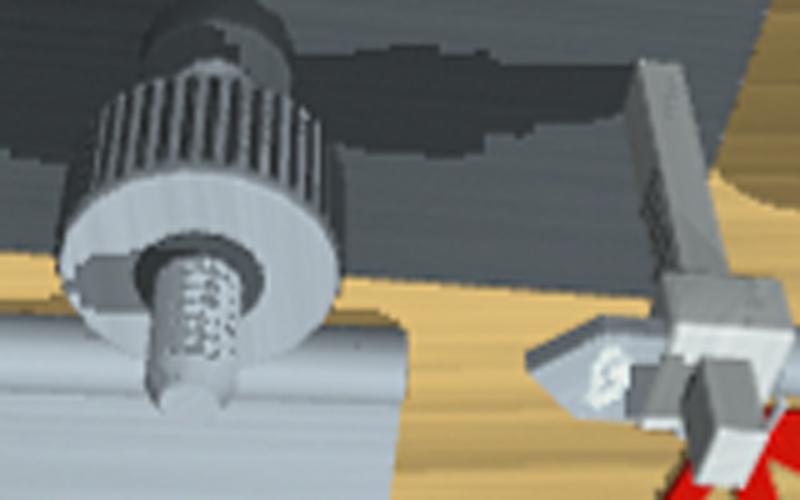

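Run:
```python
from h import *
s=arm.read_state()
P=atz('wrist',(248,229.6),.117,s); print('post',P)
for z in (.085,.088,.09,.092): print(z,atz('wrist',(250.2,203),z,s)-P, proj('wrist',[P[0],P[1],z],s))
for z in (.101,.104,.106,.108):
    q=atz('wrist',(315.6,223.4),z,s); print(z,q,np.linalg.norm((q-P)[:2]),np.degrees(np.arctan2(*(q-P)[1::-1])))
for a in (60,):
  print(atz('wrist',(210+640/5,150+62/5),.014,s))
# base corner
print(atz('wrist',(375,109),.014,s),atz('wrist',(8,77),.014,s))
# ellipse widths for z
for z in (.085,.09): 
    e=np.array([proj('wrist',[P[0]+.027*np.cos(t),P[1]+.027*np.sin(t),z],s) for t in np.linspace(0,6.28,60)]); print(z,(e.min(0)-[210,150])*5,(e.max(0)-[210,150])*5)
# top cam
print(proj('top',P),proj('scene',P))
```

```text
post [0.55948916 0.00717616 0.117     ]
0.085 [-0.00144828  0.00022123 -0.032     ] [250.07519191 204.08516472]
0.088 [-0.00440006  0.00060136 -0.029     ] [249.89299293 206.31893168]
0.09 [-0.00636791  0.00085478 -0.027     ] [249.77018794 207.82521735]
0.092 [-0.00833576  0.0011082  -0.025     ] [249.64629586 209.34540168]
0.101 [0.56983526 0.06904156 0.101     ] 0.06272455493852436 80.5059655757602
0.104 [0.56646931 0.06852504 0.104     ] 0.06174469161561961 83.50891556767401
0.106 [0.56422535 0.06818068 0.106     ] 0.06118809729594615 85.56065144747805
0.108 [0.56198139 0.06783633 0.108     ] 0.06071134538257361 87.64732451297876
[0.56514445 0.10112379 0.014     ]
[0.50040085 0.12910396 0.014     ] [ 0.46257839 -0.21373465  0.014     ]
0.085 [ 57.74251901 162.97854257] [342.00507166 364.96657447]
0.09 [ 54.55735277 181.65218948] [342.10585904 383.53499256]
[275.88887289 211.63827704] [282.72386596 202.9480712 ]
```

The post tip is at about (248,230) and the collar's top ellipse is centred near (250,203). The pointer tip is at (316,223). That gives the post at (0.5595, 0.007), the collar top at about 0.085 and the pointer at about 0.104, with the press yawed about -6°. These all fall within the stated ranges. Next I'll go above the post with the tool pointing down.

```bash
python3 -c "
from h import *
print(rel([.5595,.0072,.2],pose(100,0)))"
```

```text
[-0.0619, -0.0258, 0.0511, 0.3613, 0.4328, 1.3552]
```

```bash
python3 -m creep '[[-0.062,-0.026,0.051,0.361,0.433,1.355],[-0.062,-0.026,0.051,0.361,0.433,1.355],[-0.062,-0.026,0.051,0.361,0.433,1.355],[-0.062,-0.026,0.051,0.361,0.433,1.355],[-0.062,-0.026,0.051,0.361,0.433,1.355],[-0.062,-0.026,0.051,0.361,0.433,1.355],[-0.062,-0.026,0.051,0.361,0.433,1.355],[-0.062,-0.026,0.051,0.361,0.433,1.355]]' -0.5 40
python3 -c "
from h import *
print(rel([.5595,.0072,.2],pose(0,0)))"
```

```text
time_s: 3.5
eef_pos: [0.5592, 0.0083, 0.2004]
tcp_rot: [[-0.447, 0.889, 0.103], [0.888, 0.454, -0.064], [-0.104, 0.063, -0.993]]
force: [-0.0, -0.4, 1.1]
opening: 0.748
[-0.001, -0.0003, 0.0005, 0.1458, 0.0009, 2.0373]
```

```bash
python3 -m creep '[[-0.001,0,0,0.146,0,2.037],[-0.001,0,0,0.146,0,2.037],[-0.001,0,0,0.146,0,2.037],[-0.001,0,0,0.146,0,2.037],[-0.001,0,0,0.146,0,2.037],[-0.001,0,0,0.146,0,2.037],[-0.001,0,0,0.146,0,2.037],[-0.001,0,0,0.146,0,2.037]]' 
python3 -c "
from h import *
print(rel([.5595,.0072,.2],pose(-50,0)))"
```

```text
time_s: 4.3
eef_pos: [0.5594, 0.0084, 0.2008]
tcp_rot: [[0.668, 0.744, 0.024], [0.744, -0.666, -0.056], [-0.026, 0.055, -0.998]]
force: [0.1, 0.2, -0.3]
opening: 0.75
[-0.0008, 0.0008, 0.0009, 0.0631, -0.0283, 1.7117]
```

```bash
python3 -m creep '[[-0.001,0.001,0.001,0.063,-0.028,1.71],[-0.001,0.001,0.001,0.063,-0.028,1.71],[-0.001,0.001,0.001,0.063,-0.028,1.71],[-0.001,0.001,0.001,0.063,-0.028,1.71],[-0.001,0.001,0.001,0.063,-0.028,1.71],[-0.001,0.001,0.001,0.063,-0.028,1.71],[-0.001,0.001,0.001,0.063,-0.028,1.71],[-0.001,0.001,0.001,0.063,-0.028,1.71]]' 
python3 -c "
from h import *
print(rel([.5595,.0072,.2],pose(-50,0)),arm.read_state()['joints'])"
```

```text
time_s: 5.1
eef_pos: [0.5592, 0.0079, 0.2001]
tcp_rot: [[0.936, -0.352, -0.004], [-0.352, -0.936, -0.022], [0.004, 0.022, -1.0]]
force: [-0.2, 0.3, 0.0]
opening: 0.748
[0.0006, 0.0005, 0.0001, 0.0201, -0.0096, 0.5126] [-0.09389996  0.43419389  1.75638916 -0.02694292  0.95285159  1.85260671]
```

```bash
python3 -m creep '[[0,0,0,0.02,-0.01,0.56],[0,0,0,0.02,-0.01,0.56],[0,0,0,0.02,-0.01,0.56],[0,0,0,0.02,-0.01,0.56],[0,0,0,0.02,-0.01,0.56]]'
python3 - <<'E'
from h import *
s,im=snap('wrist','w2'); print(s['joints'],s['eef_pos'],s['tcp_rot'])
print([proj('wrist',[.5595,.0072,z],s) for z in (.117,.085)])
cv2.imwrite('pics/w2z.png',cv2.resize(im[150:420,130:430,::-1],None,fx=2.2,fy=2.2,interpolation=cv2.INTER_CUBIC))
E
```

```text
time_s: 5.6
eef_pos: [0.5589, 0.0087, 0.2003]
tcp_rot: [[0.605, -0.796, -0.0], [-0.796, -0.605, -0.002], [0.001, 0.001, -1.0]]
force: [-0.2, -0.5, 1.1]
opening: 0.752
[-1.01884936e-01  4.32193677e-01  1.75923848e+00 -1.94707633e-03
  9.50170340e-01  2.39121008e+00] [0.5588572  0.00870022 0.2002632 ] [[ 6.04891881e-01 -7.96307594e-01 -1.70008043e-04]
 [-7.96306780e-01 -6.04890926e-01 -1.57484950e-03]
 [ 1.15122829e-03  1.08799223e-03 -9.99998745e-01]]
[array([278.39128922, 219.11668001]), array([278.29798711, 207.64240119])]
```

View pics/w2z.png

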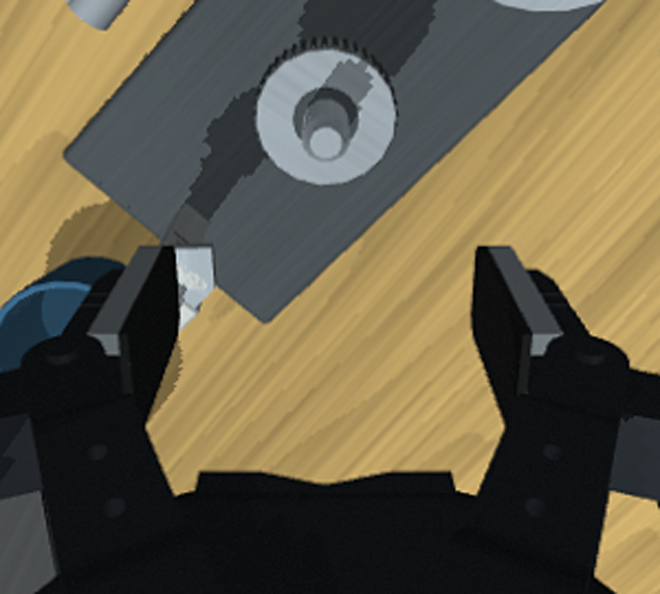

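The collar, at about (278,203), is centred between the fingers across the jaws. Combining the two views puts the axis at about (0.5606, 0.0066). I'll descend around the collar.

```bash
python3 -c "
from h import *
print(rel([.5606,.0066,.056],pose(-52.8,0)))"
```

```text
[0.0025, -0.0002, 0.1443, 0.0009, -0.001, 0.0045]
```

```bash
python3 -m creep '[[0.0025,0,0.04,0,0,0],[0.0025,0,0.075,0,0,0],[0.0025,0,0.1,0,0,0],[0.0025,0,0.12,0,0,0],[0.0025,0,0.135,0,0,0],[0.0025,0,0.144,0,0,0],[0.0025,0,0.144,0,0,0]]'
python3 - <<'E'
from h import *
s,im=snap('wrist','w3'); print(s['eef_pos'],s['force'],s['torque'])
E
```

```text
time_s: 6.35
eef_pos: [0.56, 0.0068, 0.0554]
tcp_rot: [[0.61, -0.792, -0.002], [-0.792, -0.61, -0.002], [0.0, 0.002, -1.0]]
force: [-0.1, 0.2, 0.4]
opening: 0.751
[0.56001801 0.00684155 0.05544384] [-0.11171709  0.16457601  0.40712943] [-0.01810571  0.02408321  0.0355275 ]
```

View pics/w3.png

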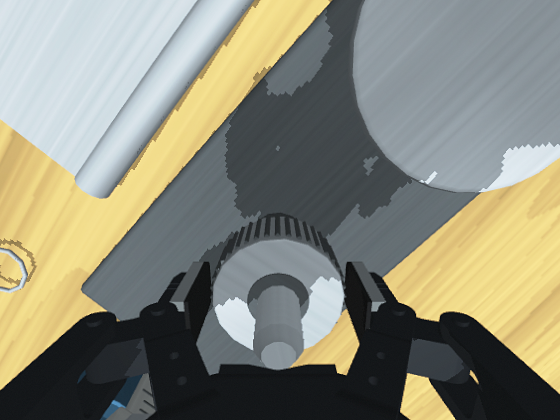

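```bash
python3 - <<'E'
from h import *
s=arm.read_state()
print(atz('wrist',(278,354),.117,s), [proj('wrist',[.5600,.0068,z],s) for z in (.117,.085,.09)])
E
python3 -m creep '[[0,0,0,0,0,0],[0,0,0,0,0,0],[0,0,0,0,0,0],[0,0,0,0,0,0]]' 1 40
```

```text
[0.5624152  0.00425879 0.117     ] [array([279.17402861, 363.12441282]), array([278.76919587, 306.01110928]), array([278.81974871, 313.12895671])]
time_s: 6.8
eef_pos: [0.5603, 0.0065, 0.0571]
tcp_rot: [[0.61, -0.792, -0.0], [-0.792, -0.61, -0.002], [0.001, 0.001, -1.0]]
force: [-5.1, -3.1, 7.5]
opening: 0.62
```

```bash
python3 -m creep '[[0.0005,0,-0.0004,0,0,-0.1],[0.001,0,-0.0009,0,0,-0.24],[0.001,0,-0.0015,0,0,-0.38],[0.001,0,-0.002,0,0,-0.52],[0.001,0,-0.0025,0,0,-0.66],[0.001,0,-0.0031,0,0,-0.8],[0.001,0,-0.0034,0,0,-0.9],[0.001,0,-0.0034,0,0,-0.9]]'
python3 -c "
from h import *
s=arm.read_state();print(s['force'],s['torque'],s['joints'],np.array(s['tcp_rot']).T@s['force'])"
```

```text
time_s: 7.6
eef_pos: [0.5593, 0.0046, 0.0606]
tcp_rot: [[1.0, -0.011, -0.004], [-0.011, -1.0, -0.003], [-0.004, 0.003, -1.0]]
force: [-10.2, -12.3, 3.2]
opening: 0.618
[-10.16559008 -12.32620933   3.15977787] [-1.98047908e+00  1.55892237e+00  6.75528558e-04] [-0.10823386  0.62922854  1.87189263 -0.00564281  0.64394033  1.47795995] [-10.04267893  12.44554331  -3.08413777]
```

The forces and the TCP's path agree on the axis: the TCP sits 2.4 mm off it along tool x, and the true axis is at about (0.5618, 0.0046). I'll open, recentre and grip again.

```bash
python3 -m creep '[[0,0,0,0,0,0],[0,0,0,0,0,0],[0.0025,0,0,0,0,0],[0.0025,0,0,0,0,0]]' -0.5 40
python3 -m creep '[[0,0,0,0,0,0],[0,0,0,0,0,0],[0,0,0,0,0,0],[0,0,0,0,0,0]]' 1 40
```

```text
time_s: 8.0
eef_pos: [0.5624, 0.0048, 0.0608]
tcp_rot: [[1.0, -0.011, -0.003], [-0.011, -1.0, -0.003], [-0.003, 0.003, -1.0]]
force: [-0.1, -0.2, 0.1]
opening: 0.75
time_s: 8.4
eef_pos: [0.5626, 0.0045, 0.061]
tcp_rot: [[1.0, -0.011, -0.002], [-0.011, -1.0, -0.003], [-0.002, 0.003, -1.0]]
force: [-0.9, -5.5, 3.4]
opening: 0.617
```

```bash
python3 -m creep '[[0,0,-0.0004,0,0,-0.1],[0,0,-0.0009,0,0,-0.24],[0,0,-0.0015,0,0,-0.38],[-0.0005,0,-0.002,0,0,-0.52],[-0.0005,0,-0.0025,0,0,-0.66],[-0.0005,0,-0.0031,0,0,-0.8],[-0.0005,0,-0.0036,0,0,-0.94],[-0.0005,0,-0.0041,0,0,-1.08]]'
python3 -c "
from h import *
s=arm.read_state();print(s['force'],s['torque'],s['joints'][5],s['joints'][0],np.array(s['tcp_rot']).T@s['force'])"
```

```text
time_s: 9.2
eef_pos: [0.5621, 0.005, 0.0652]
tcp_rot: [[0.476, 0.88, -0.002], [0.88, -0.476, -0.003], [-0.004, -0.001, -1.0]]
force: [-1.2, 1.9, 3.5]
opening: 0.619
[-1.22129095  1.92849754  3.54036237] [ 0.20918744 -0.02693878 -0.10340042] 0.3926430672871759 -0.10718166895223932 [ 1.102549   -1.99357087 -3.54328675]
```

```bash
python3 -m creep '[[0,0,-0.0004,0,0,-0.1],[0,0,-0.0009,0,0,-0.24],[0,0,-0.0015,0,0,-0.38],[0,0,-0.002,0,0,-0.52],[0,0,-0.0025,0,0,-0.66],[0,0,-0.0031,0,0,-0.8],[0,0,-0.0036,0,0,-0.94],[0,0,-0.0041,0,0,-1.08]]'
python3 -c "
from h import *
s=arm.read_state();print(s['force'],s['torque'],s['joints'][5],s['joints'][0],np.array(s['tcp_rot']).T@s['force'])"
```

```text
time_s: 10.0
eef_pos: [0.5613, 0.005, 0.0693]
tcp_rot: [[-0.556, 0.831, -0.004], [0.831, 0.556, -0.003], [-0.0, -0.005, -1.0]]
force: [-6.3, -4.0, 4.4]
opening: 0.618
[-6.26961456 -3.97907867  4.35514977] [-0.47178607  0.56171955 -0.1022572 ] -0.6930295076193772 -0.10727933817583081 [ 0.18015661 -7.4444433  -4.31929054]
```

```bash
python3 -m creep '[[0,0,-0.0004,0,0,-0.1],[0,0,-0.0009,0,0,-0.24],[0,0,-0.0015,0,0,-0.38],[0,0,-0.002,0,0,-0.52],[0,0,-0.0025,0,0,-0.66],[0,0,-0.0031,0,0,-0.8],[0,0,-0.0035,0,0,-0.92],[0,0,-0.0035,0,0,-0.92]]'
python3 -m creep '[[0,0,0,0,0,0],[0,0,0,0,0,0],[0,0,0,0,0,0]]' -0.5
python3 - <<'E'
from h import *
s=arm.read_state();print(s['joints'])
print(rel([.4818,.03,.2],pose(180,-35)))
E
```

```text
time_s: 10.8
eef_pos: [0.561, 0.0044, 0.0729]
tcp_rot: [[-0.998, 0.057, -0.005], [0.057, 0.998, -0.003], [0.004, -0.004, -1.0]]
force: [-3.7, -7.9, 2.3]
opening: 0.618
time_s: 11.1
eef_pos: [0.5611, 0.0046, 0.0728]
tcp_rot: [[-0.998, 0.057, -0.004], [0.057, 0.998, -0.003], [0.004, -0.003, -1.0]]
force: [0.5, 1.0, -0.0]
opening: 0.752
[-0.10775178  0.61187417  1.86007987 -0.00592475  0.67372649 -1.6170616 ]
[0.0811, 0.0204, -0.1269, -0.0206, -0.6151, -0.0541]
```

```bash
python3 -m creep '[[0,0,-0.04,0,0,0],[0,0,-0.08,0,0,0],[0.04,0.01,-0.11,0,0,0],[0.08,0.02,-0.11,0,-0.15,0],[0.08,0.03,-0.107,-0.02,-0.3,-0.05],[0.08,0.03,-0.107,-0.02,-0.45,-0.05],[0.08,0.03,-0.107,-0.02,-0.6,-0.05],[0.08,0.03,-0.107,-0.02,-0.76,-0.05]]' 0.2
python3 -m creep '[[0,0,0,0,0,0],[0,0,0,0,0,0]]'
python3 - <<'E'
from h import *
s,im=snap('wrist','w4'); print(s['eef_pos'],s['joints'])
for n,P in dict(post=[.5618,.0046,.117],tip=[.5618+.062*np.cos(np.radians(83.7)),.0046+.062*np.sin(np.radians(83.7)),.104]).items(): print(n,proj('wrist',P,s))
E
```

```text
time_s: 11.9
eef_pos: [0.487, 0.0494, 0.1878]
tcp_rot: [[-0.869, -0.02, 0.494], [0.003, 0.999, 0.045], [-0.495, 0.04, -0.868]]
force: [0.6, 0.8, 0.6]
opening: 0.405
time_s: 12.1
eef_pos: [0.4869, 0.0494, 0.1879]
tcp_rot: [[-0.869, -0.02, 0.494], [0.003, 0.999, 0.045], [-0.494, 0.04, -0.869]]
force: [1.1, -0.0, 0.0]
opening: 0.399
[0.4869304  0.04940004 0.18785173] [-0.0776961   0.25180457  2.25020704  0.58040207  0.15168373 -2.21104522]
post [216.98675171 251.63672651]
tip [291.00931719 242.78089554]
```

View pics/w4.png

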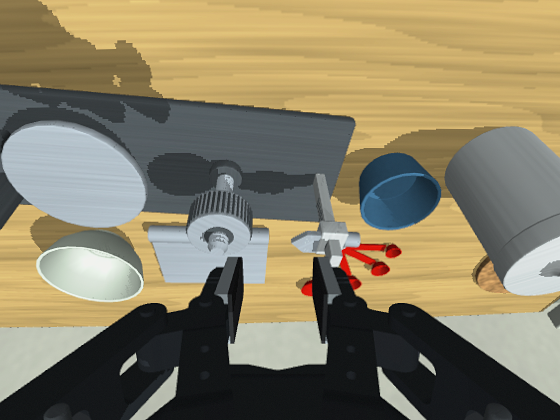

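```bash
python3 -c "
import cv2
im=cv2.imread('pics/w4.png')[165:275,180:340]; cv2.imwrite('pics/w4z.png',cv2.resize(im,None,fx=5,fy=5,interpolation=cv2.INTER_CUBIC))"
```

```text
(no output)
```

View pics/w4z.png

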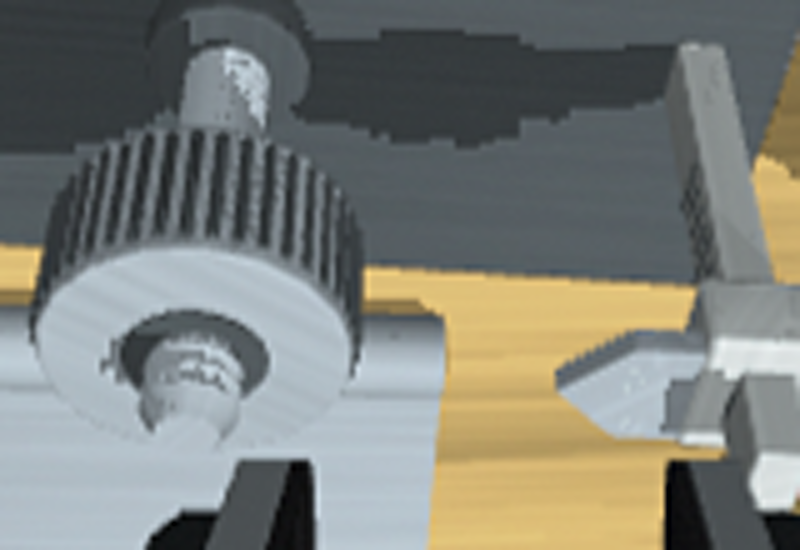

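```bash
cat > fit.py <<'E'
from h import *
from scipy.optimize import least_squares
def Z(x,y,k,ox,oy): return ((x+.5)/k-.5+ox,(y+.5)/k-.5+oy)
pc=arm.camera_params('wrist'); F=f(pc)
poses={}
def mk(P,R): return np.array(P),Rn.from_matrix(np.array(R)).as_matrix()
poses['w1']=mk([.4813,.0318,.2137],[[-.867,.008,.499],[.007,1,-.004],[-.499,0,-.867]])
poses['w2']=mk([.5588572,.00870022,.2002632],[[6.04891881e-01,-7.96307594e-01,-1.70008043e-04],[-7.96306780e-01,-6.04890926e-01,-1.57484950e-03],[1.15122829e-03,1.08799223e-03,-9.99998745e-01]])
poses['w3']=mk([.560018,.00684155,.05544384],[[.61,-.792,-.002],[-.792,-.61,-.002],[0,.002,-1]])
poses['w4']=mk([.4869304,.04940004,.18785173],[[-.869,-.02,.494],[.003,.999,.045],[-.494,.04,-.869]])
# (pose, stage, post, ell left x, right x, top y, bottom y, tip)
O=[('w1',0,Z(190,398,5,210,150),Z(62,168,5,210,150),Z(340,365,5,210,150),Z(528,367,5,210,150)),
('w2',0,Z(325,143,2.2,130,150),Z(257,49,2.2,130,150),Z(397,186,2.2,130,150),None),
('w3',0,(278,354),(212,238),(344,None),None),
('w4',1,Z(187,430,5,180,165),Z(36,246,5,180,165),Z(352,447,5,180,165),Z(557,383,5,180,165))]
def pr(X,pose,c):
    T=np.array(pc['T_tool_cam']); P,R=poses[pose]
    Rc=T[:3,:3]@Rn.from_rotvec(c[3:6]).as_matrix(); t=T[:3,3]+c[:3]
    x=Rc.T@(R.T@(X-P).T-t[:,None]); u=x[:2]/x[2]; u=u*(1+pc['k1']*(u**2).sum(0)); return (F*u+np.array([[pc['cx']],[pc['cy']]])).T
th=np.linspace(0,2*np.pi,181)
def res(v,O=O,full=False):
    c=v[:6];ax=v[6:8];z=v[8:8+2];h=v[10];psi=v[11];R=v[12]
    r=[]
    for n,st,post,a,b,tip in O:
        r+=list((pr(np.array([[*ax,.117]]),n,c)[0]-post)/1.0)
        e=pr(np.c_[ax[0]+R*np.cos(th),ax[1]+R*np.sin(th),0*th+z[st]],n,c)
        r+=[e[:,0].min()-a[0],e[:,0].max()-b[0],e[:,1].min()-a[1]]
        r.append(0 if b[1] is None else (e[:,1].max()-b[1])/1.5)
        if tip: r+=list((pr(np.array([[ax[0]+.062*np.cos(psi),ax[1]+.062*np.sin(psi),h]]),n,c)[0]-tip)/.6)
    if full: return np.round(r,1)
    r+=list(v[:3]/.002)+list(v[3:6]/.006)+[(ax[0]-.5618)/.0006,(ax[1]-.0046)/.0005,(z[1]-z[0]-.01528)/.0006,(psi-np.radians(83.7))/.015,(R-.0265)/.0006]
    return np.array(r)
v0=np.r_[np.zeros(6),.5618,.0046,.086,.101,.104,np.radians(83.7),.0265]
s=least_squares(res,v0,x_scale=np.r_[[.002]*3,[.006]*3,[.001]*5,.02,.001])
np.set_printoptions(precision=4,suppress=True)
C=np.linalg.inv(s.jac.T@s.jac)
print(s.x,2*s.cost); print('sd',np.sqrt(np.diag(C)))
d=np.zeros(13);d[10]=1;d[9]=-1;print('gap',d@s.x,np.sqrt(d@C@d))
print(res(s.x,full=True))
E
python3 fit.py
```

```text
[-0.0008  0.0001 -0.001   0.0018 -0.0014 -0.002   0.5615  0.0045  0.0856
  0.1009  0.1034  1.4605  0.0266] 3.0123615224577676
sd [0.001  0.0007 0.0008 0.0033 0.0028 0.0052 0.0003 0.0003 0.0007 0.0008
 0.0011 0.014  0.0003]
gap 0.0024820107897336185 0.0011655106521549973
[ 0.   0.3 -0.2 -0.   0.3  0.3 -0.1 -0.3  0.5 -0.5 -0.4 -0.4 -0.1 -0.5
  0.1  0.3  0.  -0.2  0.1  0.   0.2 -0.1  0.1  0.3 -0.2  0.1  0.1  0.3]
```

The fit over the four views is consistent, with residuals of 0.5 px or less. It gives collar top 0.1009, pointer 0.1034 and a gap of 2.5 ± 1.2 mm, so I'll turn about 0.65 rad more and then check from a grazing view.

```bash
python3 -c "
from h import *
print(rel([.5617,.0046,.19],pose(176,0)))"
```

```text
[-0.0661, -0.0461, 0.0329, 0.0623, 0.5148, 0.0774]
```

```bash
python3 -m creep '[[-0.03,-0.023,-0.01,0.03,0.15,0.04],[-0.066,-0.046,0.033,0.062,0.3,0.077],[-0.066,-0.046,0.033,0.062,0.4,0.077],[-0.066,-0.046,0.033,0.062,0.515,0.077],[-0.066,-0.046,0.033,0.062,0.515,0.077],[-0.066,-0.046,0.033,0.062,0.515,0.077]]' -0.5 40
python3 -c "
from h import *
print(rel([.5617,.0046,.073],pose(176,0)))"
```

```text
time_s: 12.75
eef_pos: [0.5626, 0.0037, 0.1891]
tcp_rot: [[-0.997, 0.071, -0.002], [0.071, 0.997, -0.004], [0.002, -0.004, -1.0]]
force: [0.2, 0.2, -0.4]
opening: 0.748
[0.0007, 0.0013, 0.1161, -0.0037, -0.0019, -0.0014]
```

```bash
python3 -m creep '[[0.0007,0.001,0.04,-0.003,0,0],[0.0007,0.001,0.07,-0.003,0,0],[0.0007,0.001,0.095,-0.003,0,0],[0.0007,0.001,0.11,-0.003,0,0],[0.0007,0.001,0.116,-0.003,0,0],[0.0007,0.001,0.116,-0.003,0,0]]' -0.5 40
python3 -m creep '[[0,0,0,0,0,0],[0,0,0,0,0,0],[0,0,0,0,0,0],[0,0,0,0,0,0]]' 1 40
```

```text
time_s: 13.35
eef_pos: [0.5613, 0.0041, 0.0728]
tcp_rot: [[-0.997, 0.071, -0.002], [0.071, 0.997, -0.002], [0.002, -0.002, -1.0]]
force: [0.6, -0.2, 0.4]
opening: 0.746
time_s: 13.75
eef_pos: [0.5616, 0.0042, 0.0737]
tcp_rot: [[-0.997, 0.071, -0.001], [0.071, 0.997, -0.002], [0.001, -0.002, -1.0]]
force: [-1.2, 3.0, 8.0]
opening: 0.621
```

```bash
python3 -m creep '[[0,0,-0.0004,0,0,-0.1],[0,0,-0.0009,0,0,-0.23],[0,0,-0.0014,0,0,-0.36],[0,0,-0.0019,0,0,-0.49],[0,0,-0.0023,0,0,-0.6],[0,0,-0.0025,0,0,-0.65],[0,0,-0.0025,0,0,-0.65]]'
python3 -m creep '[[0,0,0,0,0,0],[0,0,0,0,0,0],[0,0,-0.04,0,0,0],[0,0,-0.085,0,0,0],[0,0,-0.13,0,0,0],[0,0,-0.13,0,0,0]]' -0.5
python3 -c "
from h import *
print(rel([.6,.03,.2],pose(90,0)), arm.read_state()['joints'])"
```

```text
time_s: 14.45
eef_pos: [0.5616, 0.0042, 0.0764]
tcp_rot: [[-0.837, -0.547, -0.001], [-0.547, 0.837, -0.002], [0.002, -0.001, -1.0]]
force: [-0.2, 1.3, -0.6]
opening: 0.62
time_s: 15.05
eef_pos: [0.5637, 0.0041, 0.2121]
tcp_rot: [[-0.837, -0.547, 0.009], [-0.547, 0.837, -0.003], [-0.006, -0.007, -1.0]]
force: [0.8, -0.2, -1.0]
opening: 0.749
[-0.0444, 0.0019, 0.0123, 0.0018, 0.0112, 2.1491] [-0.10885546  0.42203084  1.73968019 -0.00255576  0.97085183 -2.25658839]
```

```bash
for i in 1 2 3; do python3 -m creep '[[0,0,0,0,0,0.145],[0,0,0,0,0,0.29],[0,0,0,0,0,0.435],[0,0,0,0,0,0.58],[0,0,0,0,0,0.725],[0,0,0,0,0,0.87],[0,0,0,0,0,1.015],[0,0,0,0,0,1.16]]' 0.2 >/dev/null; done
python3 -c "
from h import *
print(rel([.625,.035,.2],pose(0,0)),rel([.625,.035,.17],pose(0,48)), arm.read_state()['joints'],arm.read_state()['eef_pos'])"
```

```text
[0.067, -0.0171, 0.0107, 0.0042, -0.0066, 0.2193] [0.0668, -0.0172, 0.0407, -0.0878, 0.8277, 0.208] [-0.10932919  0.42382729  1.74188904 -0.00324494  0.96850218  1.24400818] [0.56321349 0.00378714 0.21035175]
```

```bash
python3 -c "
from h import *
print(rel([.625,.035,.175],pose(0,-48)))"
```

```text
[0.0669, -0.0172, 0.0357, 0.0959, -0.8409, 0.2046]
```

```bash
python3 -m creep '[[0.04,-0.01,0,0.02,-0.15,0.04],[0.067,-0.017,0.01,0.04,-0.29,0.08],[0.067,-0.017,0.02,0.06,-0.43,0.12],[0.067,-0.017,0.03,0.08,-0.57,0.16],[0.067,-0.017,0.036,0.096,-0.71,0.2],[0.067,-0.017,0.036,0.096,-0.84,0.205],[0.067,-0.017,0.036,0.096,-0.84,0.205],[0.067,-0.017,0.036,0.096,-0.84,0.205]]'
python3 - <<'E'
from h import *
s,im=snap('wrist','w5'); print(s['eef_pos'].tolist() if hasattr(s['eef_pos'],'tolist') else s['eef_pos'],np.array(s['tcp_rot']).tolist(),s['joints'],s['time_s'])
E
```

```text
time_s: 18.25
eef_pos: [0.6252, 0.0348, 0.1734]
tcp_rot: [[0.671, -0.0, -0.741], [-0.0, -1.0, 0.0], [-0.741, -0.0, -0.671]]
force: [0.4, 0.3, 1.2]
opening: 0.403
[0.6251972733977085, 0.034806771589761976, 0.17339607180908034] [[0.6711242795275331, -0.00041551308959254275, -0.7413447435421134], [-0.00017424092313014108, -0.9999999037167316, 0.0004027488401132575], [-0.7413448395104334, -0.0001411219326791014, -0.6711242873088783]] [-0.03834678  0.90151507  1.11506517 -0.0302829   1.95956794  1.53374667] 18.25
```

View pics/w5.png

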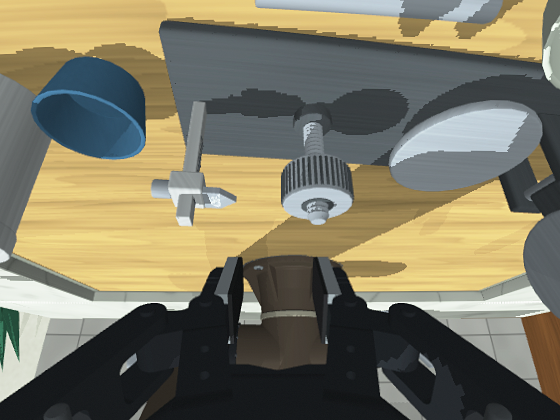

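```bash
python3 -c "
from h import *
print(rel([.64,.035,.165],pose(0,-65)))"
```

```text
[0.0171, -0.0002, -0.0045, -0.0004, -0.301, -0.0001]
```

```bash
python3 -m creep '[[0.017,0,-0.005,0,-0.1,0],[0.017,0,-0.005,0,-0.2,0],[0.017,0,-0.005,0,-0.3,0],[0.017,0,-0.005,0,-0.3,0],[0.017,0,-0.005,0,-0.3,0]]'
python3 - <<'E'
from h import *
s,im=snap('wrist','w6'); print(np.array(s['eef_pos']).tolist(),np.array(s['tcp_rot']).tolist(),s['force'],s['time_s'])
a=proj('wrist',[.56,.035,.1],s); print(a)
y=int(a[1])-55; x=int(a[0])-80
cv2.imwrite('pics/w6z.png',cv2.resize(im[y:y+110,x:x+160,::-1],None,fx=5,fy=5,interpolation=cv2.INTER_CUBIC)); print(x,y)
E
```

```text
time_s: 18.8
eef_pos: [0.6403, 0.0348, 0.166]
tcp_rot: [[0.428, -0.0, -0.904], [0.0, -1.0, 0.0], [-0.904, -0.0, -0.428]]
force: [0.2, 0.6, 0.3]
opening: 0.398
[0.6402911585417029, 0.03482557309036938, 0.16604657433820527] [[0.42819366960148914, -0.0002782350154780207, -0.9036869501649821], [2.747128318865653e-05, -0.999999948132522, 0.00032090540928021797], [-0.9036869925801408, -0.00016223510491655217, -0.4281936397486905]] [0.23212119 0.579952   0.27522156] 18.8
[277.93402546 184.09086412]
197 129
```

View pics/w6z.png

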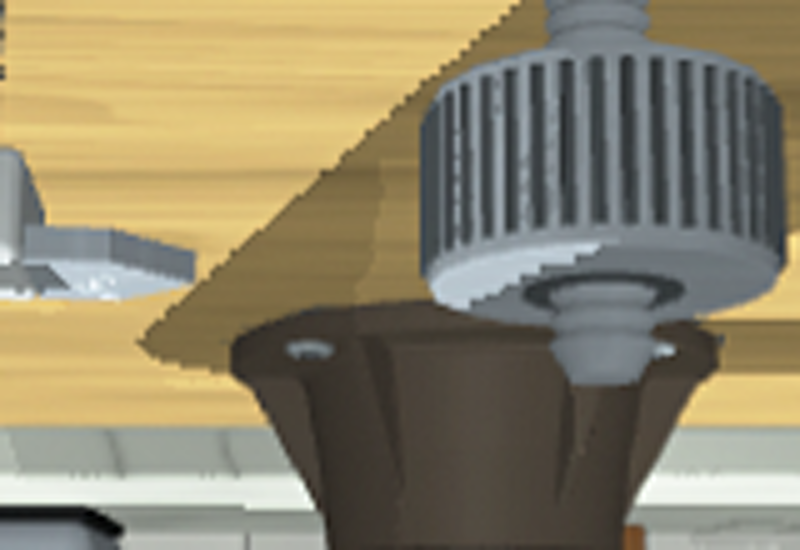

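```bash
cat > fit2.py <<'E'
import fit
from fit import *
poses['w6']=mk([.64029,.034826,.166047],[[.42819,-.000278,-.903687],[0,-1,.00032],[-.903687,-.00016,-.428194]])
tip=Z(195,283,5,197,129)
v=s.x
for c in (np.zeros(6),v[:6]):
    ax=v[6:8]
    def m(h): return pr(np.array([[ax[0]+.062*np.cos(v[11]),ax[1]+.062*np.sin(v[11]),h]]),'w6',c)[0]
    from scipy.optimize import brentq
    h=brentq(lambda h:m(h)[1]-tip[1],.08,.13)
    def e(z,R): return pr(np.c_[ax[0]+R*np.cos(th),ax[1]+R*np.sin(th),0*th+z],'w6',c)
    print('tip h',h,'x err',m(h)[0]-tip[0])
    pz=brentq(lambda z:e(z,1e-9)[0,1]-Z(604,378,5,197,129)[1],.08,.14); print('post tip (should be .117)',pz, e(.117,1e-9)[0]-Z(604,378,5,197,129))
    for nm,R,y,fn in (('far edge',.0262,325,np.max),('near edge',.0262,236,np.min),('hole left-right y',1e-9,291,np.max)):
        z=brentq(lambda z:fn(e(z,R)[:,1])-Z(0,y,5,197,129)[1],.08,.13); print(nm,z,'gap',h-z, (np.r_[e(z,R)[:,0].min(),e(z,R)[:,0].max()]-197)*5)
E
python3 fit2.py
```

```text
[-0.001   0.0004 -0.001  -0.0001  0.     -0.0016  0.5615  0.0045  0.0856
  0.1009  0.1032  1.4604  0.0266] 2.6443739261327797
sd [0.001  0.0007 0.0008 0.0033 0.0028 0.0052 0.0003 0.0003 0.0007 0.0008
 0.0011 0.014  0.0003]
gap 0.0022936557017174397 0.0011666779207055425
[-0.   0.3 -0.2  0.   0.3  0.4 -0.1 -0.2  0.6 -0.4 -0.4 -0.4 -0.  -0.5
  0.1  0.2  0.  -0.2 -0.   0.   0.1 -0.1  0.   0.3 -0.2  0.1  0.1  0.2]
tip h 0.10296017256342559 x err 0.7161496923309585
post tip (should be .117) 0.11609846589298965 [0.5049 1.1633]
far edge 0.10205149516328076 gap 0.0009086774001448306 [432.4871 776.9284]
near edge 0.10108079367378899 gap 0.0018793788896366015 [432.4747 776.694 ]
hole left-right y 0.10248650204306534 gap 0.00047367052036025037 [602.7528 602.7528]
tip h 0.1042051762465949 x err 0.3030521990764612
post tip (should be .117) 0.11727379728919482 [-0.1122 -0.3523]
far edge 0.10321507078361451 gap 0.0009901054629803813 [430.0341 773.7692]
near edge 0.10221013078941202 gap 0.0019950454571828757 [430.033  773.5405]
hole left-right y 0.10363614585525077 gap 0.0005690303913441219 [599.9708 599.9708]
```

```bash
python3 -c "
from h import *
print(rel([.64,.035,.14],pose(0,-72)))"
```

```text
[0.024, -0.0002, 0.0118, -0.0003, -0.1289, -0.0]
```

```bash
python3 -m creep '[[0.012,0,0.006,0,-0.065,0],[0.024,0,0.012,0,-0.129,0],[0.024,0,0.012,0,-0.129,0],[0.024,0,0.012,0,-0.129,0]]'
python3 - <<'E'
from h import *
s,im=snap('wrist','w7'); print(np.array(s['eef_pos']).tolist(),np.array(s['tcp_rot']).tolist(),s['force'],s['time_s'])
p,W=wcam('wrist',s); print('cam',-W[:3,:3].T@W[:3,3])
a=proj('wrist',[.56,.035,.1],s); print(a)
y=int(a[1])-55; x=int(a[0])-80
cv2.imwrite('pics/w7z.png',cv2.resize(im[y:y+110,x:x+160,::-1],None,fx=5,fy=5,interpolation=cv2.INTER_CUBIC)); print(x,y)
E
```

```text
time_s: 19.25
eef_pos: [0.6399, 0.0348, 0.1408]
tcp_rot: [[0.313, -0.0, -0.95], [-0.0, -1.0, 0.0], [-0.95, -0.0, -0.313]]
force: [-0.0, 0.2, -0.1]
opening: 0.394
[0.6399295254145596, 0.03483704697488121, 0.1408427118871254] [[0.31285527342503283, -0.0002676555699204357, -0.9498007718730515], [-4.572896342601418e-05, -0.9999999633795539, 0.0002667391102063214], [-0.9498008084851318, -4.001733249776771e-05, -0.31285527420774484]] [-0.00753477  0.17159374 -0.10612958] 19.25
cam [0.7980553  0.03498286 0.11555751]
[277.89531494 202.45135234]
197 147
```

View pics/w7z.png

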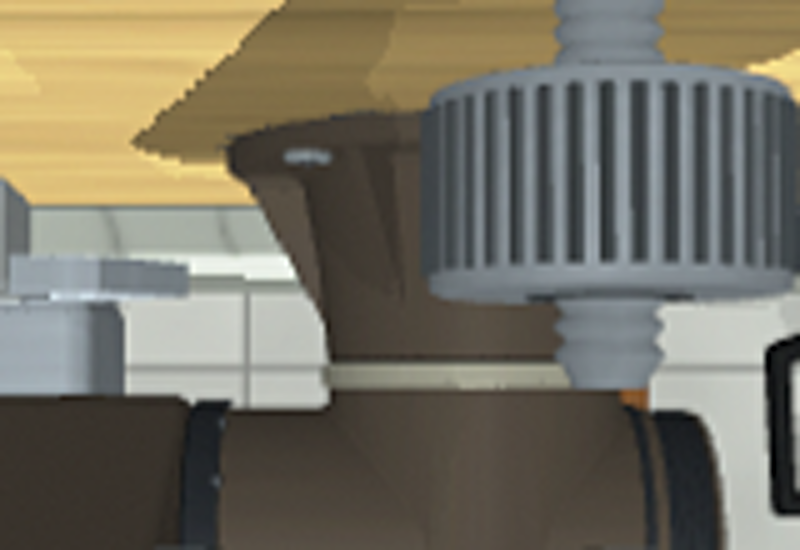

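Run:
```python
import fit
from fit import *
from scipy.optimize import brentq
poses['w7']=mk([.63993,.034837,.140843],[[.312855,-.000268,-.949801],[0,-1,.00027],[-.949801,0,-.312855]])
v=s.x; ax=v[6:8]
for c in (np.zeros(6),v[:6]):
    def q(z,R,p=0): return pr(np.c_[ax[0]+R*np.cos(th),ax[1]+R*np.sin(th),0*th+z],'w7',c)
    for ty in (294,297):
        h=brentq(lambda h:pr(np.array([[ax[0]+.062*np.cos(v[11]),ax[1]+.062*np.sin(v[11]),h]]),'w7',c)[0,1]-Z(0,ty,5,197,147)[1],.08,.13)
        print('tip',ty,h)
    for R,y in ((.0265,302),(.0265,304),(.0255,303)):
        print('far',R,y,brentq(lambda z:q(z,R)[:,1].max()-Z(0,y,5,197,147)[1],.08,.13))
    print('post',brentq(lambda z:q(z,1e-9)[0,1]-Z(0,388,5,197,147)[1],.08,.13))
```

```text
[-0.001   0.0004 -0.0009 -0.0002 -0.     -0.0015  0.5615  0.0045  0.0856
  0.1009  0.1032  1.4605  0.0266] 2.627974304461168
sd [0.001  0.0007 0.0008 0.0033 0.0028 0.0052 0.0003 0.0003 0.0007 0.0008
 0.0011 0.014  0.0003]
gap 0.0022872476855210905 0.0011666895438780295
[ 0.   0.3 -0.2  0.   0.3  0.4 -0.1 -0.2  0.6 -0.4 -0.4 -0.4 -0.  -0.5
  0.1  0.2  0.  -0.2 -0.   0.   0.1 -0.1  0.   0.3 -0.2  0.1  0.1  0.2]
tip 294 0.10270131976158108
tip 297 0.10313561498680567
far 0.0265 302 0.10210369374298073
far 0.0265 304 0.10243492488941788
far 0.0255 303 0.10231970926360426
post 0.11624611949240847
tip 294 0.10397948227184388
tip 297 0.10441486394075233
far 0.0265 302 0.10329435030080311
far 0.0265 304 0.10362627383953359
far 0.0255 303 0.10351060423166086
post 0.11746449647998283
```

The grazing view shows the pointer tip's top edge at zoomed row 296 and the far edge of the collar face at about row 303. That works out to the collar being about 0.7 mm below the pointer, inside the 3 mm tolerance. The gripper is clear of everything, so I'm handing in.

```bash
python3 -c "
from h import *
s=arm.read_state();print(s['force'],s['time_s']);print(arm.hand_in())"
```

```text
[0.28317208 0.62747041 0.81698222] 19.3
the job is handed in; nothing more can be done
None
```

I spun the collar up about 4.65 rad (roughly 18 mm) in three grips. I then let go, backed the gripper clear and handed in at 19.3 s.

- **Level:** the last near-horizontal wrist view put the collar top about 0.7 mm below the pointer top. The steeper views before it gave 0.5 to 2 mm below. All are inside the 3 mm limit.
- **Calibration check:** in that last view the post tip came out at 116.2 to 117.5 mm, against the stated 117 mm.
- **Pointer:** it was where expected in every view, and the gripper was kept away from it.
- **Other things on the board:** I steered clear of them and felt no unexpected contact force. I did not measure their positions again at the end.
- **Disagreement:** my first estimate of the post axis was about 3 mm off. It showed up as a side force of about 16 N during the first turn, so I opened, recentred and gripped again.

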